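Lay out the child's snack row on the marble counter

TASK

Set the white dish gently in the middle of the cork mat and put the dark wooden lid on it, stand the orange cup in the middle of the blue coaster, and stand the aluminium measuring cup on the counter midway between the two, in line with them, handle towards the robot. Lay the wooden spoon on the counter close beside the cork mat, on the side away from the coaster: level with the dish, parallel to the mat's edge, hollow side up, handle towards the robot. Leave the green cup and the honey jar where they stand.

Things in the scene. Friction and masses are not known exactly. Their poses are not given: they have to be found in the camera images.
- cork_mat: Square cork mat, 90 x 90 mm, 6 mm thick, fixed flat on the counter. Origin: centre of its underside. Its x axis points away from the robot (yaw within 0.1 rad), z up. The centre of the coaster lies on its y axis line, 230 to 250 mm away, on the left (+y) or on the right (-y).
- coaster: Round blue ceramic coaster, 90 mm across, 5 mm thick, fixed flat on the counter. Origin: centre of its underside.
- dish: White ceramic dish (ramekin), round with straight sides, 64 mm outside diameter, 35 mm tall, wall 4 mm, open at the top. Loose, upright. Origin: centre of its underside. 0.16 kg. Can be gripped across its outside from above.
- lid: Dark wooden lid: flat disc 70 mm across, 8 mm thick, with a round knob 24 mm across and 22 mm tall on top (30 mm in all). Flat underneath, it simply lies on the dish's rim. Loose, 0.05 kg. Starts flat on the counter, knob up. Origin: centre of its underside.
- orange_cup: Orange plastic spill-proof cup, closed, with an orange lid, white stripes and a small white spout, round: 64 mm across (lid 65 mm), 78 mm tall including the off-centre spout (70 mm without). Loose, upright, 0.12 kg. Origin: centre of its underside.
- measure: Aluminium measuring cup, round, 54 mm outside diameter, 38 mm tall, wall 3 mm, open at the top; a flat handle 14 mm wide sticks out level near the rim (33 to 37 mm above the underside) along its own -x axis, to 80 mm from the axis. Loose, upright, 0.09 kg. Origin: centre of the round cup's underside.
- spoon: Wooden spoon lying flat, hollow side up, 139 mm long. Handle 12 mm wide and 10 mm thick, rounded, from x = -70 to +36 mm; round bowl 38 mm across and 10 mm high centred at x = +50 mm. Its own x axis points from the handle's end to the bowl. Origin: on its underside, on the handle, midway along the spoon; it can be gripped across the handle there. Loose, 0.03 kg.
- green_cup: Green plastic spill-proof cup, same shape as the orange one (64 mm across, 78 mm tall). Loose bystander: leave it where it stands. Origin: centre of its underside.
- honey_jar: Amber honey jar with a red lid, 60 mm across, 75 mm tall. Loose bystander: leave it where it stands. Origin: centre of its underside.
There are look-alikes about, which are no part of the job. Leave any pink or purple look-alike of the orange_cup alone. Several things look just like the lid: the one meant starts farthest to the robot's right.

How it is judged:
At the end, for the whole second after the job is handed in: Dish on mat, cup on coaster: within 12 mm; lid on dish: 10 mm. Measuring cup 100-137 mm from mat and coaster, 15 mm off line, handle to robot (0.35 rad). Spoon on counter 60-115 mm outside mat centre, 30 mm off level, 0.25 rad off parallel, handle to robot. All upright, at rest (horizontal distance between dish and cork_mat below 0.012 m and z of dish in the frame of cork_mat between 0.004 and 0.009 m and angle between each of dish, lid, orange_cup, measure's own z axis and vertical below 0.08 rad and horizontal distance between lid and dish below 0.01 m and z of lid in the frame of dish between 0.032 and 0.039 m and horizontal distance between orange_cup and coaster below 0.012 m and z of orange_cup in the frame of coaster between 0.003 and 0.008 m and x of measure in the frame of cork_mat between -0.015 and 0.015 m and horizontal distance between measure and cork_mat between 0.1 and 0.137 m and horizontal distance between measure and coaster between 0.1 and 0.137 m and height (world z) of each of measure, spoon below 0.004 m and angle between the x axis of measure and the x axis of cork_mat, either way round below 0.35 rad and x of spoon in the frame of cork_mat between -0.03 and 0.03 m and angle between spoon's own z axis and vertical below 0.15 rad and angle between the x axis of spoon and the x axis of cork_mat, either way round below 0.25 rad and ((world y of cork_mat above 0 m and y of spoon in the frame of cork_mat between 0.06 and 0.115 m and y of cork_mat in the frame of spoon between -0.15 and -0.03 m and y of cork_mat in the frame of measure between 0.08 and 0.14 m) or (world y of cork_mat below 0 m and y of spoon in the frame of cork_mat between -0.115 and -0.06 m and y of cork_mat in the frame of spoon between 0.03 and 0.15 m and y of cork_mat in the frame of measure between -0.14 and -0.08 m)) and linear speed of each of dish, lid, orange_cup, measure, spoon below 0.02 m/s); the robot touches nothing.
It fails at once if the green cup is moved by more than 20 mm or tipped (distance of green_cup from where it was at the start of the episode above 0.02 m or angle between green_cup's own z axis and vertical above 0.4 rad).
It fails at once if the honey jar is moved by more than 20 mm or tipped (distance of honey_jar from where it was at the start of the episode above 0.02 m or angle between honey_jar's own z axis and vertical above 0.4 rad).
It fails at once if the dish is dropped on the mat instead of being set down (within 20 mm of it at over 0.5 m/s) (horizontal distance between dish and cork_mat below 0.06 m and z of dish in the frame of cork_mat below 0.026 m and linear speed of dish above 0.5 m/s).
It also fails if it takes over 138 s, if anything falls off the work surface, if the arm or the gripper's body presses on something with over 40 N, if the wrist force passes 120 N, or if a joint passes its speed limit or range.

ROBOT

A 7-joint arm with a two-finger parallel gripper is mounted at the origin on the work surface. World frame = base frame: x ahead of the robot, y to its left, z up, the work surface at z = 0. Lengths are in m, angles in rad, forces in N, time in s.
With the tool pointing down it reaches from about 0.4 to 0.9 m from the base axis. Payload 5.6 kg.
Tool frame: the origin (TCP) lies at the very end of the fingers, on their centre line; the grasp point (between the pads) lies 19 mm behind it; z points along the fingers, y is the direction in which the jaws open and shut (so a half turn about z gives the same grasp; the last joint's range is limited). The gripper opens to 92 mm and grips with 3 to 60 N. Pads are 20 mm wide; open, the fingers measure 128 mm over their backs; the gripper's body (75 mm by 189 mm) begins 69 mm behind the grasp point.
Start: joints at [-0.043, 0.468, -0.012, 1.603, 0.006, 1.071, -0.056], TCP at [0.65, -0, 0.184] pointing down, gripper open.
Joint ranges: [-2.53, 2.53], [-0.31, 2.02], [-1.57, 1.55], [0.28, 2.44], [-1.29, 4.43], [0.15, 1.84], [-2.92, 2.92]. Speed limits (rad/s): [2.57, 2.57, 3.14, 3.14, 3.14, 3.14, 3.14].

INTERFACE

Orientations are given as [roll, pitch, yaw] about the fixed x, y, z axes, in that order (R = Rz(yaw) Ry(pitch) Rx(roll)).
In Python, from cell import ctrl gives the robot as it stands. The module is installed in compiled form; this text tells all that it offers.
- The arm moves only by the tool step_arm, never from a script. Its argument "deltas" is one flat list of numbers, 5 for each row, row after row: the closure, from 0 (fully open) to 1 (shut), then the shift along the tool's x, y, z in units of 30 mm (1.0 is 30 mm), then the turn about the tool's z in units of 6 degrees (1.0 is 6 degrees). In form: [claw, tx, ty, tz, roll, claw, tx, ty, tz, roll, ...]. A call has 1 to 5 rows; each row shifts and turns the commanded pose from where the row before left it, along the tool's axes as they then stand; what a row does not reach is not made up. A row lasts 1/8 s, in which the tool goes at most 62.5 mm and 10.7 degrees, less where a joint would pass 70% of its speed; a pose out of reach is approached as far as the arm can. A call is refused whole if a number of a shift passes 1 or a number of a turn 1, either way. A call with a gripper value outside its range is refused whole. The fingers move at their own pace and stop on an object; "force" is the grip in N (left out, the last holds). Time passes only in rows, so rows that do not move let the fingers close. It gives the time, the measured TCP pose, the force and the opening at its end, in the units of the state.
- ctrl.get_obs(): the state, without advancing time (a new reading comes with each control period).
- ctrl.grab_frame(name): name is "scene" or "side" or "wrist"; returns the picture (400x640x3 uint8, red, green, blue); there is no depth.
- ctrl.calibration(name): a dict with "camera_matrix" (3x3 intrinsics, pixels), "R" (3x3) and "t" (3): a world point X has camera coordinates R X + t. Camera axes: x right, y down, z forward; pixel columns grow to the right and rows downward; lengths in m; the calibration is good to about 2 mm. A picture is of the moment at which its call begins: read the wrist's pose just before it. calibration takes no time and is no camera call; for the wrist camera it gives the pose at the moment of the call.
- ctrl.job_done(): hands the job in, once; it reports no verdict.
Trained networks look in the newest picture that a camera, given by its name, has taken for a name from the list of things; names that differ only in an ending like _2 or _b are one class to them, and where a whole thing is asked for, a point or a joint stands for the part that bears it (a point fixed in the world has none). Each returns a list of dicts, best first, with "score" (0 to 1); they miss things now and then, are a little off and sometimes report something else, mostly with a low value. They report only what shows in the picture. A call takes as long as a camera call. They do not tell look-alikes from the thing itself.
- ctrl.search_frame(camera, query): "point" ([x, y, z] in m, in world coordinates, good to about 4 mm: the middle of the surface that is visible of it).
- ctrl.masks_of(camera, query): "mask" (400x640 bool, what is visible of it).
The state is a dict: "time_s": time; "joint_pos": joint angles; "qvel": joint speeds; "joint_torque": joint torques, N m; "eef_pos": TCP position; "orientation": TCP orientation; "contact_force": force on the tool from outside, world axes, zero at the start; "moment": the same for the moment, N m; "width": opening from 0.0 (shut) to 1.0 (fully open).
Only numpy, scipy, OpenCV 4.12 (cv2) and the standard library are available. Lean on these libraries where they do the work, as an engineer would, in place of code of your own. Each camera call takes 0.05 s, during which the arm holds its last target. There are 200 camera calls.

## Working session

There is one attempt and no reset: what is moved stays moved. The work goes in short steps, Python scripts to look and compute and a tool call to move; the robot and the scene stay as the last step left them, time stands still between calls to the robot, and variables do not carry over. Pictures are saved under pics/ and viewed, about 12 in all and at most 16, crops included, and the job is handed in when it is done.

Besides the shell and the picture viewer there is one more tool, called after ">>>" by a JSON object that holds its "op" and its "data", one argument or row to a line. step_arm: Moves the arm, as the interface text tells. Its arguments: {"type":"object","properties":{"deltas":{"type":"array","items":{"type":"number"}},"force":{"type":"number"}},"required":["deltas"]}

```bash
mkdir -p pics
cat > h.py <<'E'
import numpy as np, cv2
from cell import ctrl
N=["cork_mat","coaster","dish","lid","orange_cup","measure","spoon","green_cup","honey_jar"]
def save(cam,fn,crop=None,s=1):
    f=ctrl.grab_frame(cam)
    if crop: f=f[crop[1]:crop[3],crop[0]:crop[2]]
    cv2.imwrite('pics/'+fn,cv2.resize(f[:,:,::-1],None,fx=s,fy=s)); 
def px(cam,P):
    c=ctrl.calibration(cam);q=np.array(c["R"])@np.array(P)+np.array(c["t"]).ravel();q=np.array(c["camera_matrix"])@q;return q[:2]/q[2]
def ray(cam,u,v,z):
    c=ctrl.calibration(cam);R=np.array(c["R"]);t=np.array(c["t"]).ravel()
    d=R.T@np.linalg.solve(np.array(c["camera_matrix"]),[u,v,1.]);o=-R.T@t
    return o+d*(z-o[2])/d[2]
E
python3 - <<'E'
from h import *
print(ctrl.get_obs())
for c in ["scene","side"]:
    save(c,c+'0.png',s=1.25)
    for n in N:
        for r in ctrl.search_frame(c,n):
            if r["score"]>.25: print(c,n,round(r["score"],2),np.round(r["point"],3),px(c,r["point"]).round())
E
```

```text
{'time_s': 0.0, 'joint_pos': array([-0.04299485,  0.46839119, -0.01159523,  1.60362275,  0.0060243 ,
        1.0713777 , -0.05632945]), 'qvel': array([ 8.35112945e-05, -1.07299606e-04, -2.17130150e-04,  1.87131543e-03,
        2.83601915e-04, -8.60993078e-04, -2.12054131e-04]), 'joint_torque': array([-3.39112758e-04, -5.20573139e+01, -1.31628491e-02, -2.43752271e+01,
       -5.67366311e-02,  1.73054746e-02,  1.50106093e-04]), 'eef_pos': array([ 6.49366616e-01, -8.98368727e-05,  1.83231663e-01]), 'orientation': array([-3.13983380e+00,  1.48059725e-04,  1.57070277e+00]), 'contact_force': array([ 0.03314659, -0.32972922,  0.06134778]), 'moment': array([ 0.0133196 , -0.02807461, -0.00262895]), 'width': 1.0014231148880184}
scene cork_mat 0.57 [ 0.637 -0.106  0.01 ] [273. 274.]
scene coaster 0.76 [0.622 0.128 0.008] [372. 254.]
scene coaster 0.46 [ 0.636 -0.105  0.007] [274. 274.]
scene dish 0.88 [ 0.468 -0.208  0.018] [225. 217.]
scene lid 0.72 [ 0.427 -0.024  0.009] [297. 196.]
scene lid 0.68 [0.404 0.326 0.006] [424. 174.]
scene lid 0.59 [0.381 0.454 0.006] [465. 162.]
scene lid 0.55 [0
[... 721 characters left out ...]
 dish 0.68 [ 0.468 -0.191  0.02 ] [352. 173.]
side lid 0.86 [0.27  0.412 0.005] [306. 311.]
side lid 0.82 [0.368 0.471 0.008] [260. 308.]
side lid 0.61 [0.446 0.222 0.05 ] [292. 231.]
side lid 0.59 [0.394 0.342 0.008] [282. 273.]
side lid 0.57 [ 0.469 -0.193  0.02 ] [352. 173.]
side orange_cup 0.92 [0.57  0.369 0.057] [225. 241.]
side orange_cup 0.89 [0.524 0.479 0.066] [209. 269.]
side orange_cup 0.58 [0.55  0.266 0.056] [254. 224.]
side orange_cup 0.3 [0.392 0.344 0.011] [282. 273.]
side measure 0.55 [ 0.412 -0.348  0.02 ] [385. 159.]
side spoon 0.54 [ 0.43  -0.018  0.006] [337. 203.]
side green_cup 0.65 [ 0.584 -0.36   0.046] [348. 140.]
side honey_jar 0.87 [0.447 0.22  0.049] [292. 230.]
```

View pics/scene0.png

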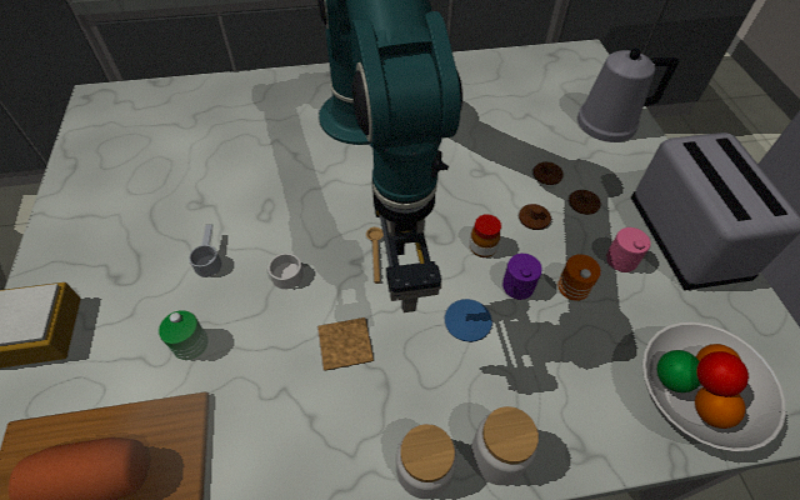

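View pics/side0.png

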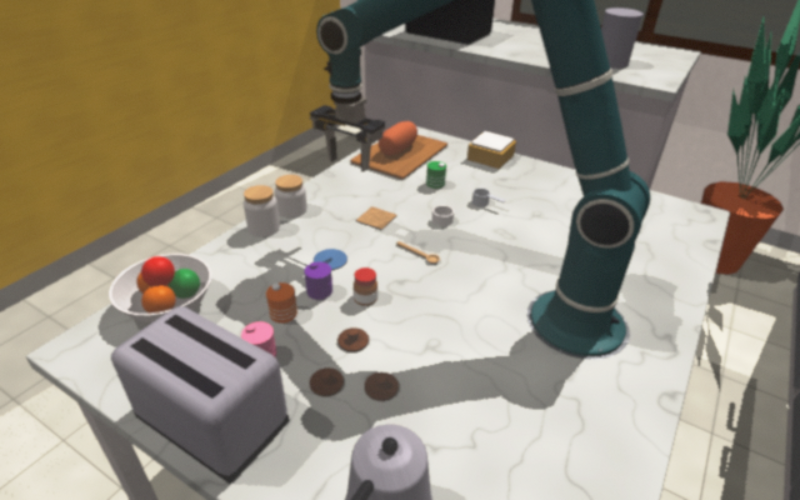

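Scene (800 px wide): the mat is at (346,345), coaster (468,320), dish (285,270), measuring cup (205,260), spoon (376,255) with its bowl towards the robot, and orange cup (580,275). The purple and pink cups are the look-alikes. The lids are at (535,216), (585,202) and (548,173). Robot's right is image left, so (535,216), y≈0.33, is the candidate. Next I fit silhouettes to the masks and take a crop to confirm the lid.

```bash
cat >> h.py <<'E'
from scipy.optimize import minimize
def circ(r,z,x=0,y=0,n=40):
    a=np.linspace(0,2*np.pi,n);return np.c_[x+r*np.cos(a),y+r*np.sin(a),z+0*a]
def box(x0,x1,y0,y1,z0,z1): return np.array([[x,y,z] for x in(x0,x1) for y in(y0,y1) for z in(z0,z1)])
M={"cork_mat":[box(-.045,.045,-.045,.045,0,.006)],"coaster":[np.r_[circ(.045,0),circ(.045,.005)]],
"dish":[np.r_[circ(.032,0),circ(.032,.035)]],"lid":[np.r_[circ(.035,0),circ(.035,.008)],np.r_[circ(.012,.008),circ(.012,.03)]],
"orange_cup":[np.r_[circ(.0322,0),circ(.0322,.07)]],"green_cup":[np.r_[circ(.0322,0),circ(.0322,.07)]],"honey_jar":[np.r_[circ(.03,0),circ(.03,.075)]],
"measure":[np.r_[circ(.027,0),circ(.027,.038)],box(-.08,-.02,-.007,.007,.033,.037)],
"spoon":[box(-.07,.036,-.006,.006,0,.01),np.r_[circ(.019,.01,.05),circ(.012,0,.05)]]}
def render(cam,n,p,z0=0):
    c=ctrl.calibration(cam);K=np.array(c["camera_matrix"]);R=np.array(c["R"]);t=np.array(c["t"]).ravel()
    im=np.zeros((400,640),np.uint8);C,S=np.cos(p[2]),np.sin(p[2])
    for h in M[n]:
        W=np.c_[p[0]+C*h[:,0]-S*h[:,1],p[1]+S*h[:,0]+C*h[:,1],h[:,2]+z0]
        q=(K@(R@W.T+t[:,None])).T;q=q[:,:2]/q[:,2:]
        cv2.fillConvexPoly(im,cv2.convexHull((q*16).round().astype(np.int32)),255,cv2.LINE_AA,4)
    return im/255.
def fit(cam,n,p0,z0=0,rmax=.06):
    "fit x,y,yaw to the mask nearest to p0; a fresh picture must have been taken"
    p0=np.array(p0,float);u=px(cam,[p0[0],p0[1],z0+.01]);best=None
    for r in ctrl.masks_of(cam,n):
        m=np.array(r["mask"]);
        if m.sum()<30: continue
        i=render(cam,n,p0,z0);iou=np.minimum(i,m).sum()/np.maximum(i,m).sum()
        if best is None or iou>best[0]: best=(iou,m,r["score"])
    if best is None or best[0]<.05: return None
    m=best[1].astype(float)
    yaw=n in("cork_mat","spoon","measure")
    def f(d):
        i=render(cam,n,p0+np.r_[d[:2],d[2]*10 if yaw else 0],z0);return 1-np.minimum(i,m).sum()/np.maximum(i,m).sum()
    D=.012
    s=np.array([[0,0,0],[D,0,0],[0,D,0],[0,0,D*1.5]])-np.array([.003,.003,.003])
    o=minimize(f,s[0],method='Nelder-Mead',options=dict(initial_simplex=s,xatol=1e-4,fatol=1e-4))
    o=minimize(f,o.x,method='Nelder-Mead',options=dict(initial_simplex=s*.6+o.x,xatol=1e-4,fatol=1e-4))
    return np.round(p0+np.r_[o.x[:2],o.x[2]*10 if yaw else 0],4),round(1-o.fun,2)
E
python3 - <<'E'
from h import *
G={"cork_mat":(.635,-.1,0),"coaster":(.622,.128,0),"dish":(.465,-.2,0),"lid":(.4,.334,0),"orange_cup":(.58,.36,0),"measure":(.41,-.355,0),"spoon":(.455,-.02,3.1),"green_cup":(.59,-.37,0),"honey_jar":(.46,.21,0)}
for c in ["scene","side"]:
    save(c,c+'_lid.png',(340,100,540,260),3)
    for n in N: print(c,n,fit(c,n,G[n]))
E
```

```text
scene cork_mat None
scene coaster (array([0.624 , 0.1326, 0.    ]), np.float64(0.9))
scene dish (array([ 0.4654, -0.2012,  0.    ]), np.float64(0.86))
scene lid (array([0.4004, 0.338 , 0.    ]), np.float64(0.87))
scene orange_cup (array([0.5838, 0.3576, 0.    ]), np.float64(0.88))
scene measure (array([ 0.4188, -0.3576, -0.0969]), np.float64(0.87))
scene spoon (array([ 0.447 , -0.0201,  3.0503]), np.float64(0.72))
scene green_cup (array([ 0.5877, -0.3804,  0.    ]), np.float64(0.85))
scene honey_jar (array([0.4589, 0.2055, 0.    ]), np.float64(0.82))
side cork_mat (array([ 0.6397, -0.1083,  0.1041]), np.float64(0.7))
side coaster (array([0.6228, 0.131 , 0.    ]), np.float64(0.72))
side dish (array([ 0.4703, -0.2018,  0.    ]), np.float64(0.86))
side lid (array([0.4007, 0.3351, 0.    ]), np.float64(0.89))
side orange_cup (array([0.5877, 0.3531, 0.    ]), np.float64(0.85))
side measure (array([ 0.4181, -0.361 , -1.197 ]), np.float64(0.74))
side spoon (array([ 0.4456, -0.0214,  3.0167]), np.float64(0.79))
side green_cup (array([ 0.5922, -0.3783,  0.    ]), np.float64(0.87))
side honey_jar (array([0.4605, 0.2016, 0.    ]), np.float64(0.83))
```

View pics/scene_lid.png

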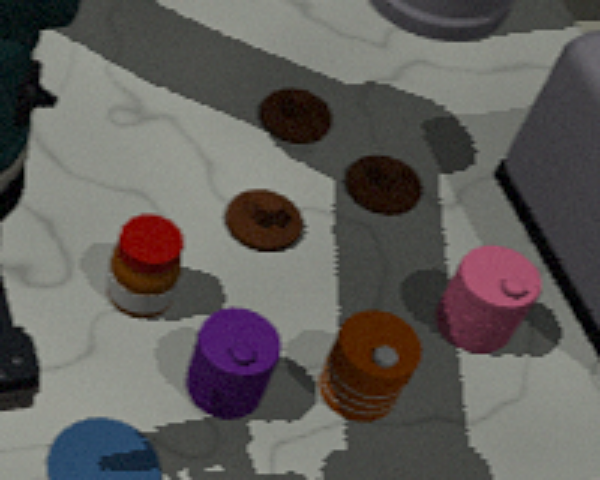

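The lid meant is at scene pixel (428,173), y≈0.338. The others, at (468,161) and (438,138), are at y≈0.46 and 0.40, so it is the one farthest right. I move towards the dish and look at the mat with the wrist camera on the way.

>>> {"op": "step_arm", "data": {
  "deltas": [0, -0.9, -0.9, 0, 0, 0, -0.9, -0.9, 0, 0, 0, -0.9, -0.9, 0, 0, 0, -0.9, -0.9, 0, 0, 0, 0, 0, 0, 0]
}}

```text
time_s: 2.62
eef_pos: [0.5403, -0.1109, 0.1846]
orientation: [-3.141, 0.001, 1.566]
contact_force: [-0.3, 0.2, 0.0]
width: 1.005
```

Run:
```python
from h import *
print(ctrl.get_obs()["eef_pos"],ctrl.get_obs()["orientation"])
c=ctrl.calibration("wrist");R=np.array(c["R"]);print(-R.T@np.array(c["t"]).ravel(),R[2])
save("wrist","w1.png",s=1)
for n,p in [("cork_mat",(.637,-.104,.05)),("coaster",(.623,.132,0)),("dish",(.468,-.2015,0)),("spoon",(.446,-.0205,3.04))]: print(n,fit("wrist",n,p))
```

```text
[ 0.54032669 -0.1108552   0.18457242] [-3.14133546e+00  1.07392720e-03  1.56600681e+00]
[ 0.54093493 -0.04037125  0.38599932] [-0.00285389 -0.25033764 -0.96815439]
cork_mat (array([ 0.6359, -0.0987,  0.056 ]), np.float64(0.94))
coaster None
dish (array([ 0.4697, -0.1977,  0.    ]), np.float64(0.88))
spoon (array([ 0.4467, -0.0161,  3.0503]), np.float64(0.9))
```

View pics/w1.png

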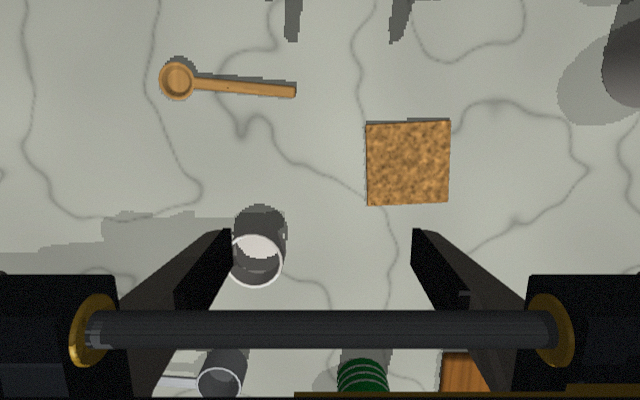

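The wrist picture shows the mat at (408,162), the spoon at (230,82) with its bowl towards the robot, and the dish at (258,250). The wrist fits agree with the other cameras to about 4 mm. Now I go to the dish.

>>> {"op": "step_arm", "data": {
  "deltas": [0, -0.98, -0.79, 0, 0, 0, -0.98, -0.79, 0, 0, 0, -0.98, -0.79, 0.6, 0, 0, 0, 0, 1, 0, 0, 0, 0, 1, 0]
}}

```text
time_s: 3.5
eef_pos: [0.4716, -0.196, 0.1056]
orientation: [3.141, 0.0, 1.571]
contact_force: [-0.4, 0.9, 0.5]
width: 0.999
```

>>> {"op": "step_arm", "data": {
  "deltas": [0, 0, 0, 1, 0, 0, 0, 0, 1, 0, 0, 0, 0, 0.7, 0, 0, 0, 0, 0.5, 0, 0, 0, 0, 0, 0]
}}

```text
time_s: 4.12
eef_pos: [0.4706, -0.1956, 0.0092]
orientation: [-3.14, -0.001, 1.572]
contact_force: [0.7, -0.6, 0.4]
width: 0.999
```

>>> {"op": "step_arm", "data": {
  "deltas": [1, 0, 0, 0, 0, 1, 0, 0, 0, 0, 1, 0, 0, 0, 0, 1, 0, 0, 0, 0, 1, 0, 0, 0, 0],
  "force": 20
}}

```text
time_s: 4.75
eef_pos: [0.471, -0.1963, 0.0103]
orientation: [3.141, 0.0, 1.571]
contact_force: [0.3, -0.7, -0.7]
width: 0.481
```

Run:
```python
from h import *
print(ctrl.get_obs()["width"])
save("wrist","w2.png",s=1)
save("scene","s2.png")
print(fit("scene","dish",(.47,-.199,0)))
```

```text
0.4805510221092479
(array([ 0.4691, -0.2008,  0.    ]), np.float64(0.34))
```

View pics/w2.png

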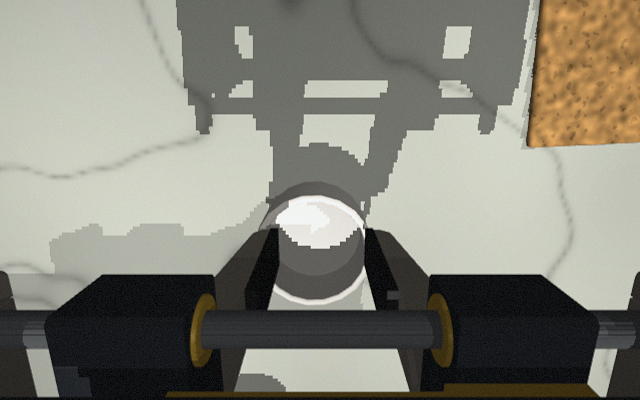

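Run:
```python
from h import *
for u,v in [(268,248),(368,248),(318,196),(318,302)]: print(ray("wrist",u,v,.035).round(4))
e=ctrl.get_obs()["eef_pos"]
for y in (-.01,0,.01): print(px("wrist",e+[0.022,y,0]),px("wrist",e+[0.032,y,0]),px("wrist",e+[0.032,y,0.019]))
```

```text
[ 0.4424 -0.1996  0.035 ]
[ 0.4958 -0.1996  0.035 ]
[ 0.4691 -0.1709  0.035 ]
[ 0.469  -0.2318  0.035 ]
[357.74578776 242.35965009] [374.24218354 242.36440816] [379.14790589 255.15365614]
[358.16919713 226.73241598] [374.8590985  226.73618173] [379.88625716 238.20896893]
[358.60265556 210.73429021] [375.49065611 210.73701493] [380.64381538 220.82349463]
```

Run:
```python
from h import *
o=ctrl.get_obs();print(o["width"],o["contact_force"])
save("wrist","w3.png",(200,160,440,340),3)
```

```text
0.3474530932926523 [-0.19722205  0.27537129  0.32132471]
```

View pics/w3.png

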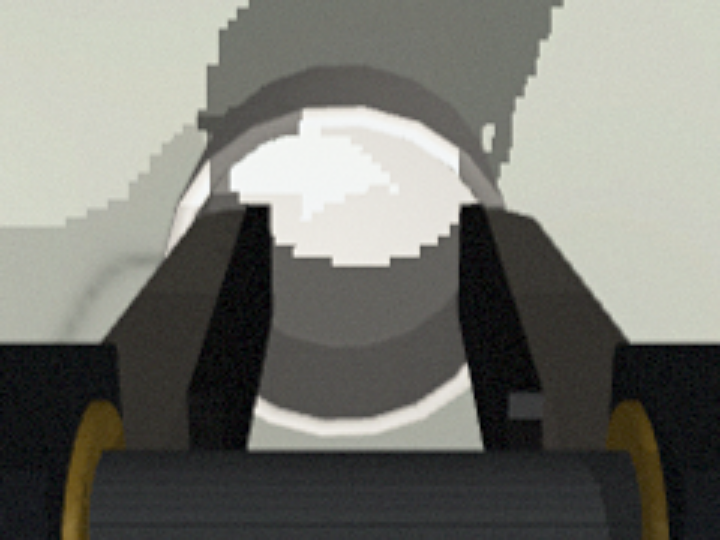

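Run:
```python
from h import *
o=ctrl.get_obs();print(o["width"],o["eef_pos"],px("side",o["eef_pos"]),px("scene",o["eef_pos"]))
a=ctrl.grab_frame("side")[130:220,290:420];b=ctrl.grab_frame("scene")[150:270,150:300]
cv2.imwrite("pics/ss.png",np.hstack([cv2.resize(a,(520,360)),cv2.resize(b,(450,360))])[:,:,::-1][:,:800] if 0 else cv2.resize(np.hstack([cv2.resize(a,(520,360)),cv2.resize(b,(450,360))]),(800,297))[:,:,::-1])
```

```text
0.3040793848790428 [ 0.4708828  -0.19625261  0.01018566] [352.11533843 174.57123637] [230.37689446 218.72028047]
```

View pics/ss.png

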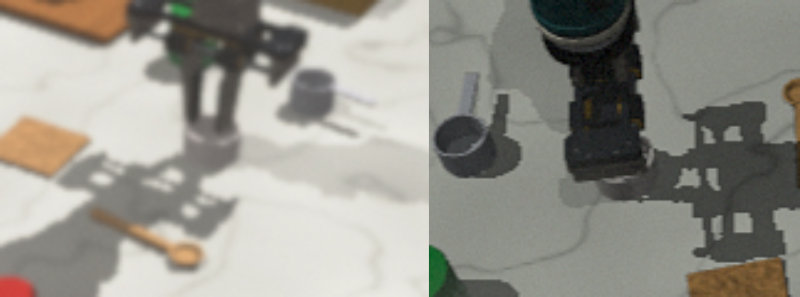

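Run:
```python
from h import *
for z in (.183,.203,.218):
  for x in(-.046,0,.046): print(z,x,(px("side",[.6494+x,0,z])*1.25).round(1),(px("scene",[.6494+x,0,z])*1.25).round(1))
o=ctrl.get_obs();print(o["width"],o["contact_force"])
e=o["eef_pos"]
for z in (0,.02,.035):
  w=.5*.092*o["width"]; print(z,[px("wrist",e+[s*w,y,z]).round(0).tolist() for s in(-1,1) for y in(.01,-.01)])
save("wrist","w4.png",(200,160,440,340),3)
```

```text
0.183 -0.046 [363.4 180.7] [396.3 265.1]
0.183 0 [349.1 175.9] [401.  289.1]
0.183 0.046 [335.2 171.2] [406.1 314.9]
0.203 -0.046 [363.3 173.8] [396.3 257.8]
0.203 0 [348.9 169.1] [401.1 282.1]
0.203 0.046 [334.8 164.4] [406.3 308.2]
0.218 -0.046 [363.2 168.6] [396.4 252.2]
0.218 0 [348.7 163.9] [401.2 276.7]
0.218 0.046 [334.5 159.3] [406.5 302.9]
0.2195149455668225 [-0.17750009  0.03546371 -0.42574286]
0 [[304.0, 211.0], [305.0, 242.0], [339.0, 211.0], [338.0, 242.0]]
0.02 [[303.0, 221.0], [303.0, 256.0], [340.0, 221.0], [340.0, 256.0]]
0.035 [[301.0, 231.0], [302.0, 268.0], [342.0, 231.0], [341.0, 268.0]]
```

View pics/w4.png

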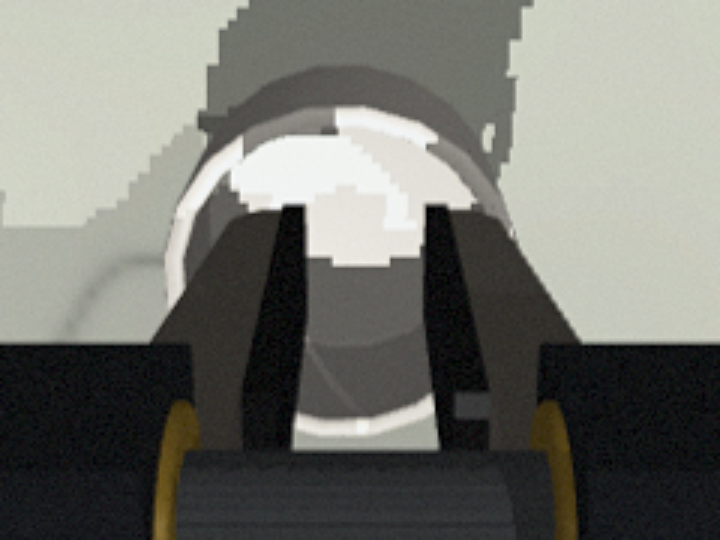

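Both the wrist and side pictures show the fingertips at about 32 mm above the reported TCP. At a reported z of 0.010 they closed just above the dish rim, without touching it. From here I take true tip height as reported z + 0.032 and confirm it by contact. I reopen, shift 5 mm in −y and go lower.

>>> {"op": "step_arm", "data": {
  "deltas": [0, -0.15, -0.05, 0, 0, 0, 0, 0, 0, 0, 0, 0, 0, 0, 0, 0, 0, 0, 0, 0, 0, 0, 0, 0, 0]
}}

```text
time_s: 5.72
eef_pos: [0.4694, -0.2007, 0.0102]
orientation: [-3.142, -0.0, 1.571]
contact_force: [0.1, -0.0, -0.0]
width: 0.692
```

>>> {"op": "step_arm", "data": {
  "deltas": [0, 0, 0, 0, 0, 0, 0, 0, 0, 0, 0, 0, 0, 0, 0, 0, 0, 0, 0, 0, 0, 0, 0, 0, 0]
}}

```text
time_s: 6.35
eef_pos: [0.4694, -0.2007, 0.0102]
orientation: [3.142, 0.0, 1.571]
contact_force: [0.7, -0.3, 0.1]
width: 0.999
```

>>> {"op": "step_arm", "data": {
  "deltas": [0, 0, 0, 0.4, 0, 0, 0, 0, 0.4, 0, 0, 0, 0, 0.1, 0, 1, 0, 0, 0, 0, 1, 0, 0, 0, 0]
}}

```text
time_s: 6.98
eef_pos: [0.4696, -0.2008, -0.0167]
orientation: [3.141, 0.0, 1.571]
contact_force: [-1.2, 1.1, -0.3]
width: 0.806
```

>>> {"op": "step_arm", "data": {
  "deltas": [1, 0, 0, 0, 0, 1, 0, 0, 0, 0, 1, 0, 0, 0, 0, 1, 0, 0, 0, 0]
}}

```text
time_s: 7.48
eef_pos: [0.4694, -0.2008, -0.0166]
orientation: [3.141, 0.0, 1.571]
contact_force: [-1.0, 0.8, 2.3]
width: 0.693
```

>>> {"op": "step_arm", "data": {
  "deltas": [1, 0, 0, -0.6, 0, 1, 0, 0, -0.9, 0, 1, 0.3, 0.55, -0.2, 0, 1, 0.5, 0.9, 0, 0, 1, 0.5, 0.9, 0, 0]
}}

```text
time_s: 8.1
eef_pos: [0.5419, -0.1604, 0.0345]
orientation: [3.14, -0.0, 1.571]
contact_force: [0.5, -0.6, -1.2]
width: 0.693
```

>>> {"op": "step_arm", "data": {
  "deltas": [1, 0.5, 0.9, 0, 0, 1, 0.5, 0.9, 0, 0, 1, 0.5, 0.8, 0, 0, 1, 0.5, 0.6, 0, 0, 1, 0, 0, 0, 0]
}}

```text
time_s: 8.72
eef_pos: [0.6375, -0.0984, 0.0337]
orientation: [3.141, -0.001, 1.575]
contact_force: [0.1, -0.6, -2.0]
width: 0.698
```

Run:
```python
from h import *
o=ctrl.get_obs();print(o["eef_pos"],o["width"])
save("wrist","w5.png",s=1)
print(fit("wrist","cork_mat",(.636,-.1,.056)))
print(fit("wrist","coaster",(.623,.134,0)))
ctrl.grab_frame("scene")
for n,p in [("dish",(.636,-.1,0)),("coaster",(.623,.134,0)),("measure",(.4185,-.357,-.1)),("spoon",(.446,-.019,3.05))]: print(n,fit("scene",n,p,.053 if n=="dish" else 0))
```

```text
[ 0.63749267 -0.09842942  0.03370911] 0.6982758255118187
(array([ 0.6312, -0.1057,  0.0469]), np.float64(0.36))
None
dish (array([ 0.5715, -0.1087,  0.    ]), np.float64(0.07))
coaster (array([0.624 , 0.1325, 0.    ]), np.float64(0.92))
measure (array([ 0.4177, -0.3583, -0.1057]), np.float64(0.81))
spoon (array([ 0.4468, -0.0199,  3.0535]), np.float64(0.77))
```

View pics/w5.png

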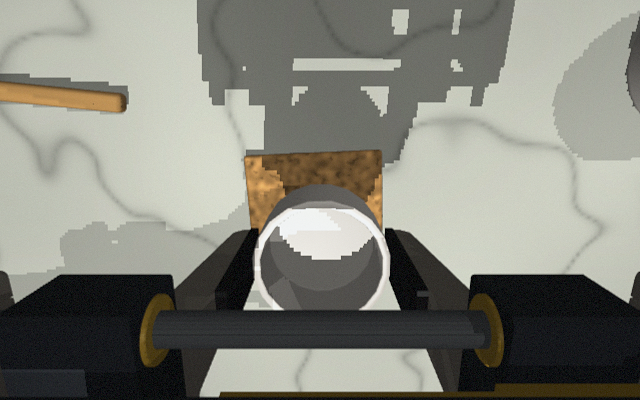

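Run:
```python
from h import *
a=ray("wrist",246,155.5,.006);b=ray("wrist",381.5,150.5,.006);d=b-a;L=np.linalg.norm(d);y=np.arctan2(d[1],d[0])
print(a,b,L,y,(a+b)/2-.045*np.array([-np.sin(y),np.cos(y),0]))
```

```text
[ 0.58652788 -0.06354162  0.006     ] [ 0.67439437 -0.06040108  0.006     ] 0.08792259180516136 0.03572690937397751 [ 0.63206849 -0.10694263  0.006     ]
```

>>> {"op": "step_arm", "data": {
  "deltas": [1, -0.15, -0.1, 0.5, 0, 1, 0, 0, 0.5, 0, 1, 0, 0, 0.25, 0, 1, 0, 0, 0, 0]
}}

```text
time_s: 9.62
eef_pos: [0.6321, -0.106, -0.0046]
orientation: [-3.14, -0.0, 1.571]
contact_force: [-0.3, -0.1, -1.6]
width: 0.695
```

Run:
```python
from h import *
o=ctrl.get_obs();print(o["eef_pos"],o["contact_force"])
save("wrist","w6.png",(180,100,440,300),3)
f=ctrl.grab_frame("scene");h=cv2.cvtColor(f,cv2.COLOR_RGB2HSV)
cv2.imwrite("pics/s6.png",f[:,:,::-1])
```

```text
[ 0.6321115  -0.10604544 -0.00458377] [-0.2724849  -0.07128963 -1.63125021]
```

View pics/w6.png

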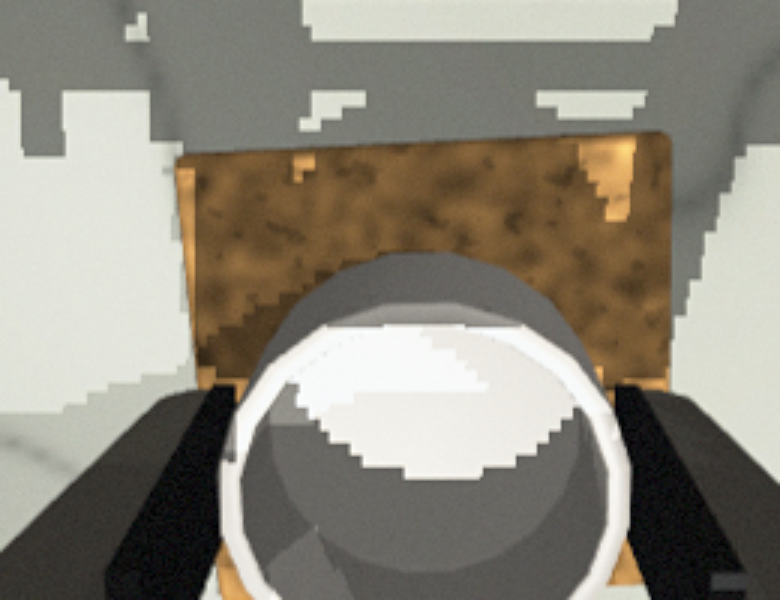

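Run:
```python
from h import *
P=lambda u,v,z: ray("wrist",180+u/3,100+v/3,z)
a=P(178,157,.006);b=P(669,134,.006);d=b-a;L=np.linalg.norm(d);y=np.arctan2(d[1],d[0])
print(L,y,(a+b)/2-.045*np.array([-np.sin(y),np.cos(y),0]))
print("dish y",P(425,253,.012)[1]-.032,"x",P(222,490,.047)[0],P(628,490,.047)[0], P(425,303,.047)[1]-.032)
print(P(222,600,.006),P(640,585,.006))
```

```text
0.08851973877007734 0.0467885064598386 [ 0.63495578 -0.10324102  0.006     ]
dish y -0.10877393320553272 x 0.6019900091842734 0.6645385560422056 -0.10860730664739454
[ 0.5923612  -0.14965736  0.006     ] [ 0.67640902 -0.14623979  0.006     ]
```

Measured in the same wrist frame, the dish is about 5 mm too far −y and 2 mm too far −x. I correct that, set it down gently and release.

>>> {"op": "step_arm", "data": {
  "deltas": [1, 0.17, 0.06, 0, 0, 1, 0, 0, 0.12, 0, 1, 0, 0, 0.08, 0, 1, 0, 0, 0.03, 0, 0, 0, 0, 0, 0]
}}

```text
time_s: 10.35
eef_pos: [0.6348, -0.1013, -0.0101]
orientation: [3.141, 0.0, 1.571]
contact_force: [-0.8, -0.7, 0.6]
width: 0.782
```

>>> {"op": "step_arm", "data": {
  "deltas": [0, 0, 0, 0, 0, 0, 0, 0, 0, 0, 0, 0, 0, 0, 0, 0, 0, 0, -0.7, 0, 0, 0, 0, -1, 0]
}}

```text
time_s: 10.98
eef_pos: [0.6343, -0.1011, 0.0418]
orientation: [-3.141, -0.0, 1.571]
contact_force: [0.6, 0.1, 0.3]
width: 0.997
```

>>> {"op": "step_arm", "data": {
  "deltas": [0, 0, 0, -1, 0, 0, 0, 0, -1, 0, 0, 0, 0, -1, 0, 0, 0, 0, -1, 0, 0, 0, 0, 0, 0]
}}

```text
time_s: 11.6
eef_pos: [0.6369, -0.1015, 0.1651]
orientation: [3.135, 0.001, 1.571]
contact_force: [0.3, -0.0, 0.3]
width: 0.997
```

Run:
```python
from h import *
o=ctrl.get_obs();print(o["eef_pos"])
ctrl.grab_frame("wrist")
print(fit("wrist","cork_mat",(.635,-.103,.05)),fit("wrist","dish",(.635,-.103,0),.006),fit("wrist","spoon",(.446,-.019,3.05)))
ctrl.grab_frame("scene");print(fit("scene","dish",(.635,-.103,0),.006),fit("scene","cork_mat",(.635,-.103,.05)))
```

```text
[ 0.63686969 -0.10148547  0.16513967]
(array([ 0.6302, -0.1009,  0.0501]), np.float64(0.47)) (array([ 0.6303, -0.1006,  0.    ]), np.float64(0.9)) (array([ 0.441 , -0.0194,  3.051 ]), np.float64(0.87))
(array([ 0.635 , -0.1024,  0.    ]), np.float64(0.88)) (array([ 0.6343, -0.1028,  0.0389]), np.float64(0.42))
```

Both cameras put the dish on the mat's centre within about 1 mm. Next, the lid.

>>> {"op": "step_arm", "data": {
  "deltas": [0, 0.97, -0.53, 0, 0, 0, 0.97, -0.53, 0, 0, 0, 0.97, -0.53, 0, 0, 0, 0.97, -0.53, 0, 0, 0, 0.97, -0.53, 0, 0]
}}

```text
time_s: 12.58
eef_pos: [0.5543, 0.0452, 0.1602]
orientation: [-3.141, 0.0, 1.571]
contact_force: [0.6, -0.8, -0.3]
width: 1.0
```

>>> {"op": "step_arm", "data": {
  "deltas": [0, 0.97, -0.53, 0, 0, 0, 0.97, -0.53, 0, 0, 0, 0.97, -0.53, 0, 0, 0, 0.97, -0.53, 0, 0, 0, 0.97, -0.53, 0, 0]
}}

```text
time_s: 13.2
eef_pos: [0.4749, 0.1906, 0.1603]
orientation: [-3.141, 0.0, 1.571]
contact_force: [0.2, -0.9, 0.7]
width: 0.996
```

>>> {"op": "step_arm", "data": {
  "deltas": [0, 0.97, -0.53, 0, 0, 0, 0.97, -0.53, 0, 0, 0, 0.97, -0.53, 0, 0, 0, 0.97, -0.53, 0, 0, 0, 0, 0, 0, 0]
}}

```text
time_s: 13.82
eef_pos: [0.4104, 0.3085, 0.1603]
orientation: [-3.14, -0.0, 1.576]
contact_force: [-0.0, -0.3, 0.4]
width: 0.999
```

Run:
```python
from h import *
o=ctrl.get_obs();print(o["eef_pos"],o["orientation"])
ctrl.grab_frame("wrist")
for n,p in [("lid",(.4005,.337,0)),("orange_cup",(.586,.356,0)),("orange_cup",(.57,.25,0))]: print(n,fit("wrist",n,p))
ctrl.grab_frame("scene");print(fit("scene","orange_cup",(.57,.25,0)))
```

```text
[0.41035845 0.30848924 0.16032739] [-3.14040184e+00 -3.02585133e-04  1.57557784e+00]
lid (array([0.4006, 0.3336, 0.    ]), np.float64(0.96))
orange_cup (array([0.5852, 0.3516, 0.    ]), np.float64(0.93))
orange_cup (array([0.5654, 0.244 , 0.    ]), np.float64(0.69))
(array([0.5639, 0.2499, 0.    ]), np.float64(0.89))
```

>>> {"op": "step_arm", "data": {
  "deltas": [0.4, 0.85, -0.33, 0, 0, 0.4, 0, 0, 1, 0, 0.4, 0, 0, 1, 0, 0.4, 0, 0, 1, 0, 0.4, 0, 0, 1, 0],
  "force": 12
}}

```text
time_s: 14.75
eef_pos: [0.4029, 0.3311, 0.0399]
orientation: [3.141, -0.0, 1.569]
contact_force: [-0.3, 0.1, 0.4]
width: 0.603
```

>>> {"op": "step_arm", "data": {
  "deltas": [0.4, 0, 0, 1, 0, 0.4, 0, 0, 0.7, 0, 0.4, 0, 0, 0.2, 0, 1, 0, 0, 0, 0, 1, 0, 0, 0, 0]
}}

```text
time_s: 15.38
eef_pos: [0.403, 0.3322, -0.0153]
orientation: [3.14, -0.001, 1.57]
contact_force: [-0.3, -0.2, 0.7]
width: 0.403
```

>>> {"op": "step_arm", "data": {
  "deltas": [1, 0, 0, 0, 0, 1, 0, 0, 0, 0, 1, 0, 0, 0, 0, 1, 0, 0, 0, 0]
}}

```text
time_s: 15.88
eef_pos: [0.4026, 0.3321, -0.0155]
orientation: [3.141, -0.001, 1.571]
contact_force: [-0.6, -1.3, 5.4]
width: 0.255
```

>>> {"op": "step_arm", "data": {
  "deltas": [1, 0, 0, -0.5, 0, 1, 0, 0, -1, 0, 1, 0, 0, -1, 0, 1, 0, 0, -1, 0, 1, 0, 0, -1, 0]
}}

```text
time_s: 16.5
eef_pos: [0.4021, 0.3317, 0.1205]
orientation: [3.141, -0.0, 1.571]
contact_force: [0.5, 0.3, -0.0]
width: 0.251
```

>>> {"op": "step_arm", "data": {
  "deltas": [1, -0.97, 0.515, 0, 0, 1, -0.97, 0.515, 0, 0, 1, -0.97, 0.515, 0, 0, 1, -0.97, 0.515, 0, 0, 1, -0.97, 0.515, 0, 0]
}}

```text
time_s: 17.12
eef_pos: [0.4799, 0.1853, 0.1196]
orientation: [3.141, -0.0, 1.571]
contact_force: [0.6, 1.0, -0.8]
width: 0.255
```

>>> {"op": "step_arm", "data": {
  "deltas": [1, -0.97, 0.515, 0, 0, 1, -0.97, 0.515, 0, 0, 1, -0.97, 0.515, 0, 0, 1, -0.97, 0.515, 0, 0, 1, -0.97, 0.515, 0, 0]
}}

```text
time_s: 17.75
eef_pos: [0.5571, 0.0398, 0.1196]
orientation: [3.141, -0.0, 1.571]
contact_force: [0.5, -0.0, -0.5]
width: 0.255
```

>>> {"op": "step_arm", "data": {
  "deltas": [1, -0.97, 0.515, 0, 0, 1, -0.97, 0.515, 0, 0, 1, -0.97, 0.515, 0, 0, 1, -0.97, 0.515, 0, 0, 1, -0.9, 0.515, 0, 0]
}}

```text
time_s: 18.38
eef_pos: [0.6343, -0.1037, 0.1195]
orientation: [3.141, -0.0, 1.57]
contact_force: [-0.1, 0.3, -1.0]
width: 0.253
```

>>> {"op": "step_arm", "data": {
  "deltas": [1, 0, 0, 0.5, 0, 1, 0, 0, 0.5, 0, 1, 0, 0, 0.5, 0, 1, 0, 0, 0.2, 0, 1, 0, 0, 0, 0]
}}

```text
time_s: 19.0
eef_pos: [0.6335, -0.1021, 0.0672]
orientation: [-3.14, -0.0, 1.571]
contact_force: [0.4, -0.7, -0.5]
width: 0.254
```

>>> {"op": "step_arm", "data": {
  "deltas": [1, 0, 0, 0.5, 0, 1, 0, 0, 0.4, 0, 1, 0, 0, 0.25, 0, 1, 0, 0, 0, 0]
}}

```text
time_s: 19.5
eef_pos: [0.6333, -0.1026, 0.0323]
orientation: [-3.14, -0.0, 1.571]
contact_force: [0.3, 0.2, -0.2]
width: 0.253
```

Run:
```python
from h import *
o=ctrl.get_obs();print(o["eef_pos"]);e=o["eef_pos"]
save("wrist","w7.png",(180,100,460,310),2.8)
f=ctrl.grab_frame("side")[140:210,260:340];g=ctrl.grab_frame("scene")[230:300,230:310]
cv2.imwrite("pics/s7.png",cv2.resize(np.hstack([f,g]),None,fx=5,fy=5)[:,:,::-1])
z=.041+e[2]-.0255
for c in("wrist","side","scene"):
  print(c,fit(c,"lid",(.635,-.103,0),z),fit(c,"dish",(.635,-.102,0),.006))
```

```text
[ 0.63332118 -0.10261645  0.03231037]
wrist None None
side (array([ 0.6365, -0.0994,  0.    ]), np.float64(0.69)) (array([ 0.6339, -0.104 ,  0.    ]), np.float64(0.42))
scene None (array([ 0.6354, -0.0996,  0.    ]), np.float64(0.12))
```

View pics/w7.png

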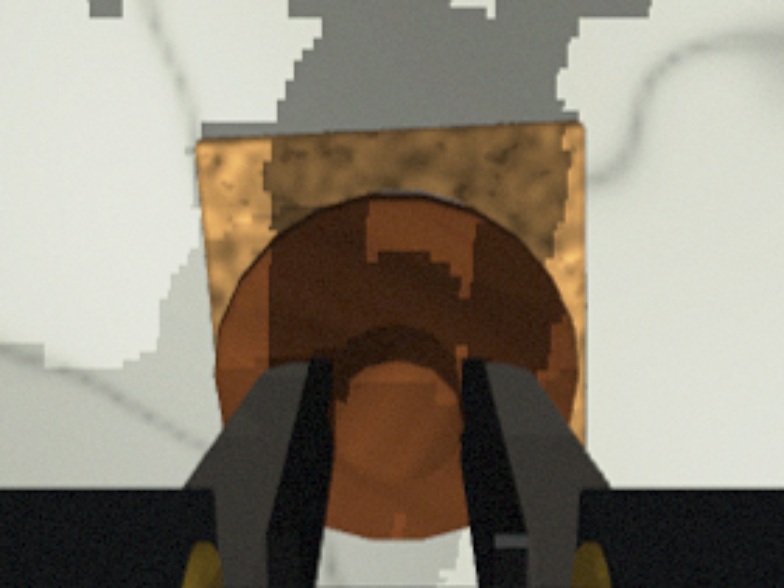

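Run:
```python
from h import *
P=lambda u,v,z: ray("wrist",180+u/2.8,100+v/2.8,z)
print("lid x",P(217,370,.054)[0],P(578,370,.054)[0],"y",P(395,192,.054)[1]-.035, P(395,539,.052)[1]+.035)
a=P(197,142,.006);b=P(584,124,.006);d=b-a;y=np.arctan2(d[1],d[0])
print(np.linalg.norm(d),y,(a+b)/2-.045*np.array([-np.sin(y),np.cos(y),0]))
print("dish front y",P(410,190,.008)[1]-.032)
```

```text
lid x 0.5995468134529137 0.6692746880650361 y -0.0988628553613469 -0.10099906460580693
0.08905906252856254 0.04619749170224173 [ 0.63481233 -0.1034426   0.006     ]
dish front y -0.10339183886882086
```

The lid is about 3 mm too far +y relative to the dish. I correct that, lower and release.

>>> {"op": "step_arm", "data": {
  "deltas": [1, -0.1, 0, 0, 0, 1, 0, 0, 0.12, 0, 1, 0, 0, 0.08, 0, 1, 0, 0, 0.03, 0, 0.6, 0, 0, 0, 0]
}}

```text
time_s: 20.58
eef_pos: [0.6339, -0.1056, 0.0263]
orientation: [-3.142, -0.0, 1.571]
contact_force: [-0.4, 0.6, 0.0]
width: 0.344
```

>>> {"op": "step_arm", "data": {
  "deltas": [0.5, 0, 0, 0, 0, 0.4, 0, 0, 0, 0, 0.2, 0, 0, -0.5, 0, 0, 0, 0, -1, 0, 0, 0, 0, -1, 0]
}}

```text
time_s: 21.2
eef_pos: [0.6342, -0.1057, 0.1032]
orientation: [3.141, 0.0, 1.571]
contact_force: [0.4, 0.5, 0.1]
width: 0.882
```

Run:
```python
from h import *
o=ctrl.get_obs();print(o["eef_pos"])
save("wrist","w8.png",(180,100,460,310),2.8)
for c in("wrist","side","scene"):
  ctrl.grab_frame(c);print(c,fit(c,"lid",(.635,-.103,0),.041),fit(c,"dish",(.635,-.102,0),.006))
```

```text
[ 0.63418855 -0.10567123  0.10324353]
wrist (array([ 0.632 , -0.1011,  0.    ]), np.float64(0.94)) None
side (array([ 0.64 , -0.107,  0.   ]), np.float64(0.67)) None
scene (array([ 0.6349, -0.1013,  0.    ]), np.float64(0.49)) (array([ 0.6352, -0.101 ,  0.    ]), np.float64(0.15))
```

>>> {"op": "step_arm", "data": {
  "deltas": [0, 0.95, -0.1, -0.5, 0, 0, 0.95, -0.1, 0, 0, 0, 0.95, -0.1, 0, 0, 0, 0.95, -0.1, 0, 0, 0, 0.95, -0.1, 0, 0]
}}

```text
time_s: 22.32
eef_pos: [0.6185, 0.0377, 0.1158]
orientation: [-3.141, 0.0, 1.571]
contact_force: [0.9, 0.3, 0.4]
width: 1.002
```

>>> {"op": "step_arm", "data": {
  "deltas": [0, 0.95, -0.1, 0, 0, 0, 0.95, -0.1, 0, 0, 0, 0.95, -0.1, 0, 0, 0, 0.95, -0.1, 0, 0, 0, 0.95, -0.1, 0, 0]
}}

```text
time_s: 22.95
eef_pos: [0.6036, 0.1802, 0.1158]
orientation: [-3.141, 0.0, 1.571]
contact_force: [0.4, -0.8, 0.1]
width: 0.999
```

>>> {"op": "step_arm", "data": {
  "deltas": [0, 0.95, -0.1, 0, 0, 0, 0.95, -0.1, 0, 0, 0, 0.95, -0.1, 0, 0, 0, 0.95, -0.1, 0, 0, 0, 0.95, -0.1, 0, 0]
}}

```text
time_s: 23.58
eef_pos: [0.5886, 0.3226, 0.1157]
orientation: [-3.141, 0.001, 1.571]
contact_force: [0.5, 0.2, -0.9]
width: 1.001
```

>>> {"op": "step_arm", "data": {
  "deltas": [0, 0.8, 0, 0, 0, 0, 0, 0, 0, 0]
}}

```text
time_s: 23.82
eef_pos: [0.5881, 0.3481, 0.1158]
orientation: [-3.141, -0.001, 1.574]
contact_force: [0.1, -1.1, 0.6]
width: 0.998
```

Run:
```python
from h import *
o=ctrl.get_obs();print(o["eef_pos"])
save("wrist","w9.png")
print(fit("wrist","orange_cup",(.586,.355,0)))
```

```text
[0.5881081  0.34811743 0.11582607]
(array([0.5848, 0.3532, 0.    ]), np.float64(0.96))
```

View pics/w9.png

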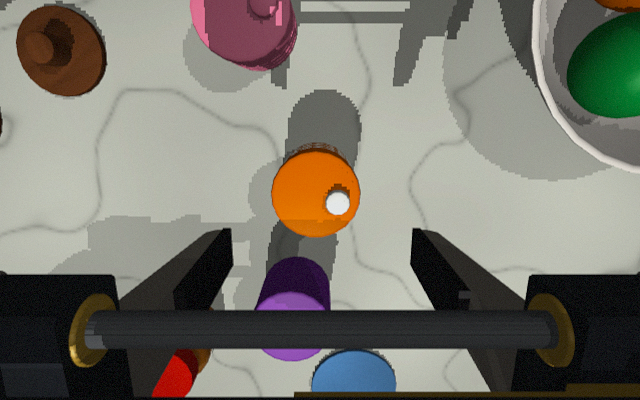

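The wrist picture shows the orange cup (white spout) at (316,193), with the purple cup at (293,310) and the pink one at (245,30). It is the right cup and the space around it is clear.

>>> {"op": "step_arm", "data": {
  "deltas": [0, 0.17, -0.08, 0, 0, 0, 0, 0, 0.9, 0, 0, 0, 0, 1, 0, 0, 0, 0, 1, 0, 0, 0, 0, 0.8, 0],
  "force": 15
}}

```text
time_s: 24.55
eef_pos: [0.5865, 0.3497, 0.0043]
orientation: [-3.141, 0.001, 1.569]
contact_force: [-0.5, -0.8, 0.6]
width: 1.001
```

>>> {"op": "step_arm", "data": {
  "deltas": [1, 0, 0, 0, 0, 1, 0, 0, 0, 0, 1, 0, 0, 0, 0, 1, 0, 0, 0, 0, 1, 0, 0, 0, 0]
}}

```text
time_s: 25.18
eef_pos: [0.5874, 0.3514, 0.0069]
orientation: [3.14, -0.001, 1.571]
contact_force: [-1.4, -1.4, 6.2]
width: 0.704
```

>>> {"op": "step_arm", "data": {
  "deltas": [1, 0, 0, 0, 0]
}}

```text
time_s: 25.3
eef_pos: [0.5873, 0.3514, 0.0069]
orientation: [3.14, -0.001, 1.571]
contact_force: [-0.7, -0.8, 6.3]
width: 0.702
```

>>> {"op": "step_arm", "data": {
  "deltas": [1, 0, 0, -0.5, 0, 1, 0, 0, -1, 0, 1, 0, 0, -1, 0, 1, 0, 0, -1, 0, 1, 0, 0, 0, 0]
}}

```text
time_s: 25.92
eef_pos: [0.5883, 0.3521, 0.1136]
orientation: [3.137, -0.003, 1.571]
contact_force: [-0.1, 0.3, -1.5]
width: 0.703
```

>>> {"op": "step_arm", "data": {
  "deltas": [1, -0.92, 0.15, 0, 0, 1, -0.92, 0.15, 0, 0, 1, -0.92, 0.15, 0, 0, 1, -0.92, 0.15, 0, 0, 1, -0.92, 0.15, 0, 0]
}}

```text
time_s: 26.55
eef_pos: [0.6081, 0.2116, 0.1086]
orientation: [-3.139, 0.001, 1.571]
contact_force: [0.3, -0.3, -1.3]
width: 0.701
```

>>> {"op": "step_arm", "data": {
  "deltas": [1, -0.92, 0.15, 0, 0, 1, -0.92, 0.15, 0, 0, 1, -0.92, 0.15, 0.5, 0, 1, 0, 0, 1, 0, 1, 0, 0, 1, 0]
}}

```text
time_s: 27.18
eef_pos: [0.6217, 0.1292, 0.0333]
orientation: [-3.14, 0.001, 1.57]
contact_force: [0.0, 0.3, -0.4]
width: 0.702
```

>>> {"op": "step_arm", "data": {
  "deltas": [1, 0, 0, 0.45, 0, 1, 0, 0, 0, 0]
}}

```text
time_s: 27.42
eef_pos: [0.6214, 0.13, 0.0204]
orientation: [-3.139, 0.001, 1.571]
contact_force: [0.5, 0.7, -1.3]
width: 0.699
```

Run:
```python
from h import *
o=ctrl.get_obs();print(o["eef_pos"],o["width"])
save("wrist","w10.png",(180,100,460,310),2.8)
z=o["eef_pos"][2]-.0069
for c in("wrist","scene"):
  if c=="scene": ctrl.grab_frame(c)
  print(c,fit(c,"orange_cup",(.624,.132,0),z),fit(c,"coaster",(.624,.132,0)))
```

```text
[0.62141492 0.1299712  0.02041133] 0.6993715279825838
wrist (array([0.623 , 0.1349, 0.    ]), np.float64(0.9)) (array([0.6246, 0.1321, 0.    ]), np.float64(0.24))
scene (array([0.6212, 0.1339, 0.    ]), np.float64(0.36)) (array([0.6239, 0.1321, 0.    ]), np.float64(0.39))
```

View pics/w10.png

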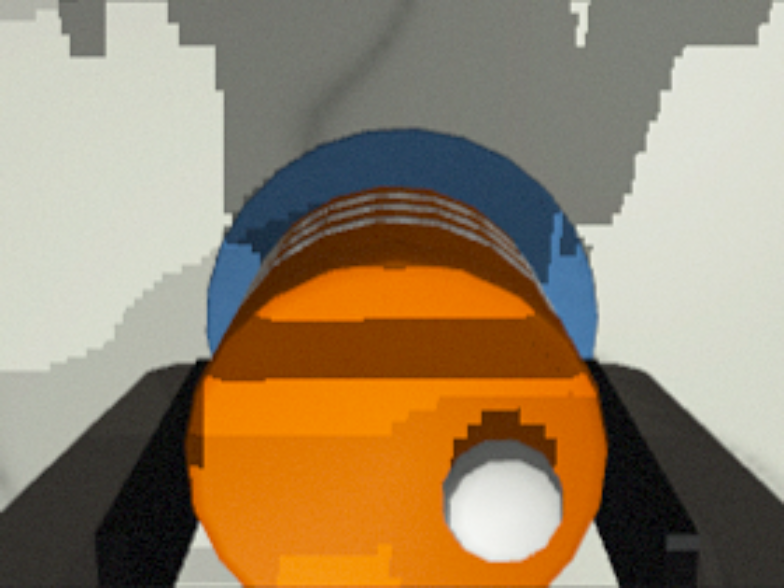

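Run:
```python
from h import *
P=lambda u,v,z: ray("wrist",180+u/2.8,100+v/2.8,z)
print("coaster",P(207,310,.005)[0]/2+P(598,310,.005)[0]/2,P(402,128,.005)[1]-.045)
print("cup",P(187,440,.083)[0]/2+P(607,440,.083)[0]/2,P(395,189,.0135)[1]-.032,P(395,264,.083)[1]-.0325)
```

```text
coaster 0.6248479966013771 0.1317742499196048
cup 0.6234368785771633 0.13265466064315665 0.13285374687646384
```

>>> {"op": "step_arm", "data": {
  "deltas": [1, -0.04, 0.06, 0.1, 0, 1, 0, 0, 0.1, 0, 1, 0, 0, 0.07, 0, 1, 0, 0, 0.02, 0, 0, 0, 0, 0, 0]
}}

```text
time_s: 28.35
eef_pos: [0.6245, 0.129, 0.0133]
orientation: [3.141, -0.0, 1.571]
contact_force: [-0.4, -0.4, 0.3]
width: 0.791
```

>>> {"op": "step_arm", "data": {
  "deltas": [0, 0, 0, 0, 0, 0, 0, 0, 0, 0, 0, 0, 0, -0.6, 0, 0, 0, 0, -1, 0, 0, 0, 0, -1, 0]
}}

```text
time_s: 28.98
eef_pos: [0.6247, 0.129, 0.0933]
orientation: [3.141, -0.0, 1.571]
contact_force: [-0.5, 0.3, 0.3]
width: 1.004
```

>>> {"op": "step_arm", "data": {
  "deltas": [0, 0, 0, -1, 0, 0, 0, 0, -1, 0, 0, 0, 0, 0, 0]
}}

```text
time_s: 29.35
eef_pos: [0.6265, 0.1295, 0.1553]
orientation: [3.135, -0.002, 1.571]
contact_force: [0.2, -0.0, -0.2]
width: 0.999
```

Run:
```python
from h import *
o=ctrl.get_obs();print(o["eef_pos"],o["joint_pos"])
for c in("wrist","scene"):
  ctrl.grab_frame(c)
  print(c,fit(c,"orange_cup",(.624,.132,0),.005),fit(c,"coaster",(.624,.132,0)))
ctrl.grab_frame("wrist");print(fit("wrist","lid",(.635,-.103,0),.041))
```

```text
[0.62651706 0.12952578 0.15527767] [-0.23678727  0.47527458 -0.02626317  1.66156461  0.01437036  0.99811019
 -0.26799981]
wrist (array([0.6209, 0.1352, 0.    ]), np.float64(0.93)) (array([0.6187, 0.131 , 0.    ]), np.float64(0.24))
scene (array([0.6226, 0.136 , 0.    ]), np.float64(0.83)) (array([0.6245, 0.1316, 0.    ]), np.float64(0.35))
(array([ 0.6338, -0.1036,  0.    ]), np.float64(0.57))
```

The cup is on the coaster, 2–4 mm off centre. Next, the spoon: I turn the tool by about −85° so the jaws sit across the handle.

>>> {"op": "step_arm", "data": {
  "deltas": [0, 0, 0, 0, -1, 0, 0, 0, 0, -1, 0, 0, 0, 0, -1, 0, 0, 0, 0, -1, 0, 0, 0, 0, -1]
}}

```text
time_s: 30.38
eef_pos: [0.6241, 0.1289, 0.1506]
orientation: [-3.141, -0.0, 2.098]
contact_force: [-0.6, 0.3, -0.4]
width: 1.0
```

>>> {"op": "step_arm", "data": {
  "deltas": [0, 0, 0, 0, -1, 0, 0, 0, 0, -1, 0, 0, 0, 0, -1, 0, 0, 0, 0, -1, 0, 0, 0, 0, -1]
}}

```text
time_s: 31.0
eef_pos: [0.6241, 0.1289, 0.1506]
orientation: [-3.141, -0.001, 2.621]
contact_force: [-0.4, -0.5, -0.2]
width: 0.998
```

>>> {"op": "step_arm", "data": {
  "deltas": [0, 0, 0, 0, -1, 0, 0, 0, 0, -1, 0, 0, 0, 0, -1, 0, 0, 0, 0, -1, 0, 0, 0, 0, 0]
}}

```text
time_s: 31.62
eef_pos: [0.6242, 0.1288, 0.1506]
orientation: [3.142, -0.001, 3.035]
contact_force: [0.8, 0.0, 0.2]
width: 0.998
```

Run:
```python
from h import *
o=ctrl.get_obs();print(o["eef_pos"],o["orientation"],o["joint_pos"])
```

```text
[0.62415943 0.12881561 0.15063001] [ 3.14156281e+00 -9.53271727e-04  3.03544130e+00] [-0.00401701  0.51128376 -0.34526274  1.64738969  0.19535069  1.01794818
  1.05299501]
```

>>> {"op": "step_arm", "data": {
  "deltas": [0, 0.9, -0.92, 0, 0, 0, 0.9, -0.92, 0, 0, 0, 0.9, -0.92, 0, 0, 0, 0.9, -0.92, 0, 0, 0, 0.9, -0.92, 0, 0]
}}

```text
time_s: 32.25
eef_pos: [0.4746, 0.005, 0.1511]
orientation: [-3.142, -0.0, 3.034]
contact_force: [0.5, -0.7, -0.0]
width: 1.003
```

>>> {"op": "step_arm", "data": {
  "deltas": [0.3, 0.9, -0.92, 0, -0.1, 0.5, 0, 0, 0, 0, 0.5, 0, 0, 0, 0]
}}

```text
time_s: 32.62
eef_pos: [0.4469, -0.0184, 0.1516]
orientation: [3.141, 0.001, 3.046]
contact_force: [0.3, 0.8, -0.2]
width: 0.696
```

Run:
```python
from h import *
o=ctrl.get_obs();print(o["eef_pos"],o["orientation"],o["joint_pos"])
save("wrist","w11.png")
print(fit("wrist","spoon",(.4465,-.0195,3.05)))
```

```text
[ 0.44686572 -0.018378    0.15156186] [3.14119435e+00 1.40271014e-03 3.04626554e+00] [ 0.28890597  0.19312283 -0.35564937  2.0925919   0.08745367  0.86813
  1.35830325]
(array([ 0.4439, -0.0196,  3.0496]), np.float64(0.86))
```

View pics/w11.png

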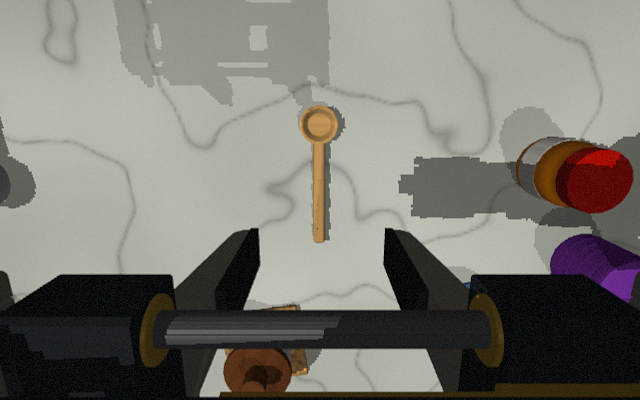

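The spoon lies at (319,170) in line with the tool and centred between the fingers. I descend and feel for the counter at the end.

>>> {"op": "step_arm", "data": {
  "deltas": [0.5, 0, 0, 1, 0, 0.5, 0, 0, 1, 0, 0.5, 0, 0, 1, 0, 0.5, 0, 0, 1, 0, 0.5, 0, 0, 1, 0],
  "force": 12
}}

```text
time_s: 33.35
eef_pos: [0.4468, -0.0178, -0.0]
orientation: [3.141, 0.0, 3.048]
contact_force: [-0.3, -0.6, 0.1]
width: 0.502
```

>>> {"op": "step_arm", "data": {
  "deltas": [0.6, 0, 0, 0.5, 0, 0.6, 0, 0, 0.25, 0, 0.6, 0, 0, 0.05, 0, 0.6, 0, 0, 0.05, 0, 0.6, 0, 0, 0, 0]
}}

```text
time_s: 33.98
eef_pos: [0.4464, -0.0189, -0.0238]
orientation: [-3.142, 0.001, 3.047]
contact_force: [-0.9, 1.3, 0.8]
width: 0.4
```

>>> {"op": "step_arm", "data": {
  "deltas": [0.6, 0, 0, 0.06, 0, 0.6, 0, 0, 0.05, 0, 0.6, 0, 0, 0, 0]
}}

```text
time_s: 34.35
eef_pos: [0.4459, -0.0188, -0.0277]
orientation: [-3.142, -0.0, 3.047]
contact_force: [-0.5, -0.3, 0.0]
width: 0.4
```

>>> {"op": "step_arm", "data": {
  "deltas": [1, 0, 0, 0, 0, 1, 0, 0, 0, 0, 1, 0, 0, 0, 0, 1, 0, 0, 0, 0, 1, 0, 0, 0, 0]
}}

```text
time_s: 34.98
eef_pos: [0.4459, -0.0188, -0.0276]
orientation: [-3.142, 0.0, 3.047]
contact_force: [-0.1, -0.3, 0.9]
width: 0.127
```

>>> {"op": "step_arm", "data": {
  "deltas": [1, 0, 0, -0.5, 0, 1, 0, 0, -1, 0, 1, 0, 0, -1, 1, 1, 0, 0, -1, 1, 1, 0, 0, 0, 1]
}}

```text
time_s: 35.6
eef_pos: [0.4479, -0.0188, 0.0805]
orientation: [3.14, 0.005, 2.73]
contact_force: [-0.3, 0.7, -0.8]
width: 0.132
```

>>> {"op": "step_arm", "data": {
  "deltas": [1, 0, 0, 0, 1, 1, 0, 0, 0, 1, 1, 0, 0, 0, 1, 1, 0, 0, 0, 1, 1, 0, 0, 0, 1]
}}

```text
time_s: 36.22
eef_pos: [0.446, -0.0186, 0.0783]
orientation: [3.141, 0.0, 2.206]
contact_force: [0.5, -0.2, -0.1]
width: 0.13
```

>>> {"op": "step_arm", "data": {
  "deltas": [1, 0, 0, 0, 1, 1, 0, 0, 0, 1, 1, 0, 0, 0, 1, 1, 0, 0, 0, 1, 1, 0, 0, 0, 1]
}}

```text
time_s: 36.85
eef_pos: [0.446, -0.0185, 0.0783]
orientation: [3.141, -0.0, 1.683]
contact_force: [0.3, 0.2, -0.6]
width: 0.129
```

>>> {"op": "step_arm", "data": {
  "deltas": [1, 0, 0, 0, 1, 1, 0, 0, 0, 1, 1, 0, 0, 0, 1, 1, 0, 0, 0, 1, 1, 0, 0, 0, 1]
}}

```text
time_s: 37.48
eef_pos: [0.446, -0.0185, 0.0783]
orientation: [3.141, -0.001, 1.159]
contact_force: [0.5, -1.0, 0.7]
width: 0.127
```

>>> {"op": "step_arm", "data": {
  "deltas": [1, 0, 0, 0, 1, 1, 0, 0, 0, 1, 1, 0, 0, 0, 1, 1, 0, 0, 0, 1, 1, 0, 0, 0, 1]
}}

```text
time_s: 38.1
eef_pos: [0.446, -0.0184, 0.0783]
orientation: [-3.141, -0.001, 0.636]
contact_force: [-0.1, 0.0, 0.4]
width: 0.125
```

>>> {"op": "step_arm", "data": {
  "deltas": [1, 0, 0, 0, 1, 1, 0, 0, 0, 1, 1, 0, 0, 0, 1, 1, 0, 0, 0, 1, 1, 0, 0, 0, 1]
}}

```text
time_s: 38.72
eef_pos: [0.446, -0.0183, 0.0783]
orientation: [-3.14, -0.001, 0.112]
contact_force: [0.8, 0.3, 0.5]
width: 0.127
```

>>> {"op": "step_arm", "data": {
  "deltas": [1, 0, 0, 0, 0.65, 1, 0, 0, 0, 0]
}}

```text
time_s: 38.98
eef_pos: [0.446, -0.0184, 0.0781]
orientation: [-3.141, -0.001, 0.048]
contact_force: [0.2, -0.8, -0.4]
width: 0.125
```

Run:
```python
from h import *
o=ctrl.get_obs();print(o["eef_pos"],o["orientation"],o["joint_pos"],o["width"])
```

```text
[ 0.4460298  -0.01840473  0.07810958] [-3.14072162e+00 -8.35623999e-04  4.81377377e-02] [-0.27621584  0.28705545  0.2796754   2.18847972 -0.12610457  0.67973308
 -1.43186942] 0.12496513449101886
```

>>> {"op": "step_arm", "data": {
  "deltas": [1, 0.88, 0.85, 0, 0, 1, 0.88, 0.85, 0, 0, 1, 0.88, 0.85, 0, 0, 1, 0.88, 0.85, 0, 0, 1, 0.88, 0.85, 0, 0]
}}

```text
time_s: 39.6
eef_pos: [0.5846, -0.1404, 0.0778]
orientation: [-3.141, -0.0, 0.049]
contact_force: [0.2, -0.7, 0.6]
width: 0.126
```

>>> {"op": "step_arm", "data": {
  "deltas": [1, 0.88, 0.85, 0, 0, 1, 0.88, 0.85, 0, 0, 1, 0, 0, 0.9, 0, 1, 0, 0, 0.9, 0, 1, 0, 0, 0.9, 0]
}}

```text
time_s: 40.22
eef_pos: [0.639, -0.1881, -0.0041]
orientation: [-3.141, -0.0, 0.049]
contact_force: [-0.2, 0.4, -0.8]
width: 0.132
```

>>> {"op": "step_arm", "data": {
  "deltas": [1, 0, 0, 0.4, 0, 1, 0, 0, 0.2, 0, 1, 0, 0, 0.1, 0, 1, 0, 0, 0, 0, 1, 0, 0, 0, 0]
}}

```text
time_s: 40.85
eef_pos: [0.6395, -0.1885, -0.0238]
orientation: [3.141, -0.001, 0.047]
contact_force: [-1.0, -0.5, -0.2]
width: 0.129
```

>>> {"op": "step_arm", "data": {
  "deltas": [1, 0, 0, 0.08, 0, 1, 0, 0, 0.03, 0, 0.65, 0, 0, 0, 0, 0.65, 0, 0, 0, 0, 0.65, 0, 0, 0, 0]
}}

```text
time_s: 41.48
eef_pos: [0.6389, -0.1884, -0.028]
orientation: [3.142, 0.0, 0.047]
contact_force: [0.3, 0.1, 0.6]
width: 0.351
```

>>> {"op": "step_arm", "data": {
  "deltas": [0.65, 0, 0, -0.3, 0, 0.65, 0, 0, -1, 0, 0.65, 0, 0, -1, 0, 0, 0, 0, -1, 0, 0, 0, 0, -1, 0]
}}

```text
time_s: 42.1
eef_pos: [0.639, -0.1885, 0.1028]
orientation: [3.141, -0.001, 0.047]
contact_force: [1.0, -0.3, 0.3]
width: 0.545
```

Run:
```python
from h import *
o=ctrl.get_obs();print(o["eef_pos"],o["orientation"])
for c in("wrist","scene","side"):
  save(c,"a_%s.png"%c)
  print(c,fit(c,"spoon",(.639,-.188,.047)),fit(c,"measure",(.418,-.358,-.1)),fit(c,"lid",(.635,-.103,0),.041),fit(c,"green_cup",(.59,-.379,0)))
```

```text
[ 0.63901041 -0.18847596  0.10280766] [ 3.14139639e+00 -7.17316091e-04  4.69154445e-02]
wrist (array([ 0.6433, -0.1891,  0.0446]), np.float64(0.93)) None (array([ 0.6339, -0.1017,  0.    ]), np.float64(0.95)) (array([ 0.5901, -0.3779,  0.    ]), np.float64(0.65))
scene (array([ 0.6419, -0.1874,  0.055 ]), np.float64(0.74)) (array([ 0.4148, -0.3604, -0.1465]), np.float64(0.69)) (array([ 0.6338, -0.1013,  0.    ]), np.float64(0.88)) (array([ 0.5902, -0.3807,  0.    ]), np.float64(0.93))
side (array([ 0.639 , -0.1935, -0.1401]), np.float64(0.33)) (array([ 0.4203, -0.3629, -0.1878]), np.float64(0.8)) (array([ 0.6357, -0.1055,  0.    ]), np.float64(0.6)) (array([ 0.5911, -0.3787,  0.    ]), np.float64(0.89))
```

The spoon is placed at (0.642,−0.188) with yaw 0.05. Now the measuring cup.

>>> {"op": "step_arm", "data": {
  "deltas": [0, -0.95, 0.67, 0, 0, 0, -0.95, 0.67, 0, 0, 0, -0.95, 0.67, 0, 0, 0, -0.95, 0.67, 0, 0, 0, -0.95, 0.67, 0, 0]
}}

```text
time_s: 43.48
eef_pos: [0.5005, -0.2962, 0.1012]
orientation: [3.141, -0.0, 0.047]
contact_force: [0.4, -0.1, -0.1]
width: 0.998
```

>>> {"op": "step_arm", "data": {
  "deltas": [0, -0.95, 0.67, -0.5, 0, 0, -0.95, 0.67, 0, 0, 0, -0.95, 0.67, 0, 0, 0, 0, 0, 0, 1, 0, 0, 0, 0, 0.4]
}}

```text
time_s: 44.1
eef_pos: [0.4186, -0.36, 0.1163]
orientation: [3.141, -0.0, -0.102]
contact_force: [0.7, 0.5, 0.4]
width: 0.997
```

>>> {"op": "step_arm", "data": {
  "deltas": [0, 0, 0, 0, 0]
}}

```text
time_s: 44.22
eef_pos: [0.4193, -0.3593, 0.1161]
orientation: [3.142, -0.0, -0.097]
contact_force: [0.3, 0.3, -0.2]
width: 1.002
```

Run:
```python
from h import *
o=ctrl.get_obs();print(o["eef_pos"],o["orientation"],o["width"])
save("wrist","w12.png")
print(fit("wrist","measure",(.418,-.36,-.1)))
```

```text
[ 0.41926672 -0.35932991  0.11609812] [ 3.14157426e+00 -1.33256689e-04 -9.74712047e-02] 1.0019384471772634
(array([ 0.4179, -0.3588, -0.0947]), np.float64(0.95))
```

View pics/w12.png

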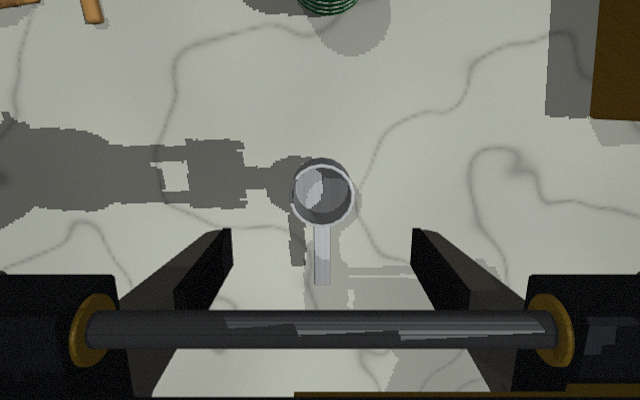

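The measuring cup is at (323,193) with its handle straight towards the robot, centred between the fingers. I descend and grip it.

>>> {"op": "step_arm", "data": {
  "deltas": [0, 0, 0, 1, 0, 0, 0, 0, 1, 0, 0, 0, 0, 1, 0, 0, 0, 0, 1, 0, 0.2, 0, 0, 0.4, 0],
  "force": 12
}}

```text
time_s: 44.95
eef_pos: [0.4182, -0.3588, -0.0175]
orientation: [-3.14, 0.002, -0.098]
contact_force: [-0.4, -0.5, 0.3]
width: 0.913
```

>>> {"op": "step_arm", "data": {
  "deltas": [1, 0, 0, 0, 0, 1, 0, 0, 0, 0, 1, 0, 0, 0, 0, 1, 0, 0, 0, 0, 1, 0, 0, 0, 0]
}}

```text
time_s: 45.58
eef_pos: [0.4195, -0.3602, -0.0149]
orientation: [3.141, -0.002, -0.1]
contact_force: [0.3, 0.8, 6.7]
width: 0.593
```

>>> {"op": "step_arm", "data": {
  "deltas": [1, 0, 0, 0, 0, 1, 0, 0, 0, 0]
}}

```text
time_s: 45.82
eef_pos: [0.4195, -0.3602, -0.0149]
orientation: [3.141, -0.002, -0.099]
contact_force: [-0.6, 0.7, 6.0]
width: 0.592
```

>>> {"op": "step_arm", "data": {
  "deltas": [1, 0, 0, -0.5, 0, 1, 0, 0, -1, 0, 1, 0, 0, -1, 0, 1, 0, 0, -1, -1, 1, 0, 0, -0.5, -0.4]
}}

```text
time_s: 46.45
eef_pos: [0.4193, -0.3602, 0.1062]
orientation: [3.14, -0.002, 0.048]
contact_force: [-0.1, -0.4, -0.5]
width: 0.594
```

>>> {"op": "step_arm", "data": {
  "deltas": [1, 0.58, -0.93, 0, 0, 1, 0.58, -0.93, 0, 0, 1, 0.58, -0.93, 0, 0, 1, 0.58, -0.93, 0, 0, 1, 0.58, -0.93, 0, 0]
}}

```text
time_s: 47.08
eef_pos: [0.499, -0.2152, 0.1039]
orientation: [-3.141, 0.001, 0.046]
contact_force: [0.7, -0.1, -0.7]
width: 0.594
```

>>> {"op": "step_arm", "data": {
  "deltas": [1, 0.58, -0.93, 0, 0, 1, 0.58, -0.93, 0, 0, 1, 0.58, -0.93, 0, 0, 1, 0.58, -0.93, 0, 0, 1, 0.58, -0.93, 0, 0]
}}

```text
time_s: 47.7
eef_pos: [0.5793, -0.0719, 0.1038]
orientation: [3.142, 0.001, 0.046]
contact_force: [0.5, -0.1, -1.1]
width: 0.596
```

>>> {"op": "step_arm", "data": {
  "deltas": [1, 0.58, -0.93, 0, 0, 1, 0.58, -0.93, 0, 0, 1, 0.58, -0.93, 0, 0, 1, 0, 0, 0, 0]
}}

```text
time_s: 48.2
eef_pos: [0.6279, 0.0168, 0.1034]
orientation: [-3.14, 0.001, 0.051]
contact_force: [0.5, 0.7, 0.2]
width: 0.594
```

>>> {"op": "step_arm", "data": {
  "deltas": [1, 0.07, 0.1, 0, 0, 1, 0, 0, 0.9, 0, 1, 0, 0, 0.9, 0, 1, 0, 0, 0.9, 0, 1, 0, 0, 0.4, 0]
}}

```text
time_s: 48.82
eef_pos: [0.6284, 0.0083, 0.0096]
orientation: [3.141, 0.003, 0.045]
contact_force: [-0.3, 0.8, -1.9]
width: 0.59
```

Run:
```python
from h import *
o=ctrl.get_obs();print(o["eef_pos"],o["contact_force"]);z=o["eef_pos"][2]+.0149
ctrl.grab_frame("wrist")
print(fit("wrist","measure",(.63,.0135,.047),z),fit("wrist","orange_cup",(.623,.134,0),.005),fit("wrist","lid",(.635,-.102,0),.041))
```

```text
[0.62842567 0.0082968  0.0096403 ] [-0.26156161  0.82634655 -1.87293748]
(array([0.6264, 0.0091, 0.0562]), np.float64(0.86)) None (array([ 0.6348, -0.1026,  0.    ]), np.float64(0.75))
```

>>> {"op": "step_arm", "data": {
  "deltas": [1, 0.05, -0.13, 0.3, 0, 1, 0, 0, 0.2, 0, 1, 0, 0, 0.15, 0, 1, 0, 0, 0, 0]
}}

```text
time_s: 49.52
eef_pos: [0.6308, 0.0142, -0.0089]
orientation: [3.141, 0.001, 0.047]
contact_force: [-0.2, -0.5, -2.4]
width: 0.593
```

>>> {"op": "step_arm", "data": {
  "deltas": [1, 0, 0, 0.1, 0, 1, 0, 0, 0.08, 0, 1, 0, 0, 0.02, 0, 0.3, 0, 0, 0, 0, 0.25, 0, 0, 0, 0]
}}

```text
time_s: 50.15
eef_pos: [0.6314, 0.0143, -0.0142]
orientation: [3.142, -0.001, 0.047]
contact_force: [0.2, -0.4, 0.7]
width: 0.749
```

>>> {"op": "step_arm", "data": {
  "deltas": [0.25, 0, 0, 0, 0, 0.25, 0, 0, -0.3, 0, 0.25, 0, 0, -0.8, 0, 0.25, 0, 0, -1, 0, 0.25, 0, 0, -1, 0]
}}

```text
time_s: 50.78
eef_pos: [0.6313, 0.0142, 0.0801]
orientation: [3.142, -0.0, 0.047]
contact_force: [0.1, 1.7, -0.6]
width: 0.75
```

>>> {"op": "step_arm", "data": {
  "deltas": [0.25, 0, 0, -1, 0, 0.25, -1, 0, -1, 0, 0.25, -1, 0, 0, 0, 0.25, -1, 0, 0, 0, 0.25, -1, 0, 0, 0]
}}

```text
time_s: 51.4
eef_pos: [0.5106, 0.0086, 0.1394]
orientation: [-3.141, -0.001, 0.047]
contact_force: [-0.2, -0.7, 0.1]
width: 0.752
```

>>> {"op": "step_arm", "data": {
  "deltas": [0.25, -1, 0, 0, 0, 0.25, 0, 0, 0, 0]
}}

```text
time_s: 51.65
eef_pos: [0.4801, 0.0072, 0.1393]
orientation: [-3.141, -0.0, 0.047]
contact_force: [0.5, 0.2, 0.0]
width: 0.753
```

Run:
```python
from h import *
print(ctrl.get_obs()["eef_pos"])
G=[("measure",(.63,.014,.047),0),("spoon",(.641,-.188,.047),0),("lid",(.635,-.102,0),.041),("dish",(.635,-.102,0),.006),("orange_cup",(.623,.134,0),.005),("coaster",(.624,.132,0),0),("green_cup",(.59,-.379,0),0),("honey_jar",(.46,.203,0),0)]
for c in("scene","side","wrist"):
  f=ctrl.grab_frame(c)
  if c=="scene": cv2.imwrite("pics/end.png",cv2.resize(f[170:370,100:440],None,fx=2.3,fy=2.3)[:,:,::-1])
  for n,p,z in G: print(c,n,fit(c,n,p,z))
```

```text
[0.48010827 0.00718859 0.13933745]
scene measure (array([0.6314, 0.014 , 0.0388]), np.float64(0.88))
scene spoon None
scene lid (array([ 0.6327, -0.1006,  0.    ]), np.float64(0.86))
scene dish (array([ 0.6354, -0.1002,  0.    ]), np.float64(0.14))
scene orange_cup (array([0.6241, 0.1357, 0.    ]), np.float64(0.91))
scene coaster (array([0.6239, 0.131 , 0.    ]), np.float64(0.36))
scene green_cup (array([ 0.5905, -0.379 ,  0.    ]), np.float64(0.9))
scene honey_jar (array([0.4558, 0.2057, 0.    ]), np.float64(0.81))
side measure (array([0.6328, 0.0129, 0.0409]), np.float64(0.84))
side spoon None
side lid (array([ 0.636 , -0.1016,  0.    ]), np.float64(0.84))
side dish (array([ 0.6429, -0.1055,  0.    ]), np.float64(0.31))
side orange_cup (array([0.6297, 0.1287, 0.    ]), np.float64(0.88))
side coaster (array([0.6267, 0.128 , 0.    ]), np.float64(0.21))
side green_cup (array([ 0.5949, -0.3872,  0.    ]), np.float64(0.79))
side honey_jar (array([0.4599, 0.2058, 0.    ]), np.float64(0.86))
wrist measure (array([0.6307, 0.0145, 0.0578]), np.float64(0.95))
wrist spoon None
wrist lid (array([ 0.6355, -0.1019,  0.    ]), np.float64(0.96))
wrist dish (array([ 0.6357, -0.1012,  0.    ]), np.float64(0.15))
wrist orange_cup (array([0.6255, 0.1354, 0.    ]), np.float64(0.97))
wrist coaster (array([0.6237, 0.1323, 0.    ]), np.float64(0.37))
wrist green_cup None
wrist honey_jar (array([0.4585, 0.2009, 0.    ]), np.float64(0.87))
```

View pics/end.png

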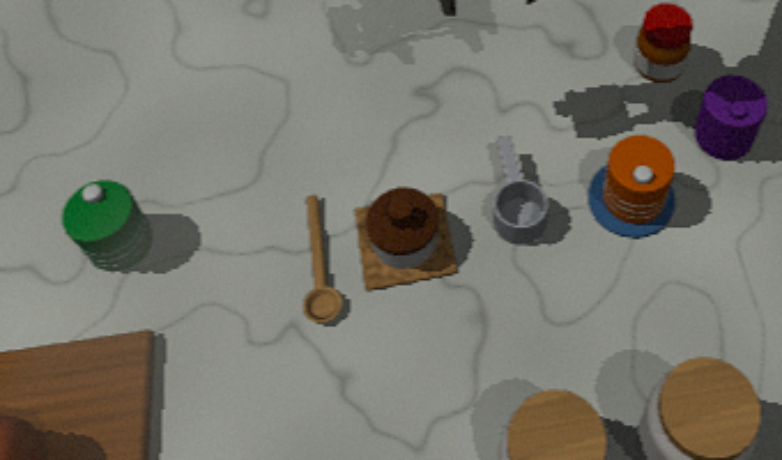

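The final view shows everything in place: spoon at (318,260), dish with lid at (403,228), measuring cup at (520,210) with its handle towards the robot, and orange cup on the coaster at (638,180). The green cup and honey jar have not moved. I hand it in.

```bash
python3 -c "
from cell import ctrl
print(ctrl.job_done())"
```

```text
the job is handed in; nothing more can be done
None
```

I placed everything as asked and handed the job in at about 52 s of the 138 s allowed; no verdict is reported.

**Last checks**

| Thing | Measured | Limit |
|---|---|---|
| Dish from mat centre (checked before the lid went on) | about 1 mm | 12 mm |
| Lid from dish | about 1–3 mm | 10 mm |
| Orange cup from coaster centre | about 3–5 mm | 12 mm |
| Measuring cup from mat and coaster | about 117 and 118 mm | 100–137 mm |
| Measuring cup off the line | about 2 mm | 15 mm |
| Spoon outside mat centre | about 85 mm | 60–115 mm |
| Spoon off parallel | less than 0.02 rad | 0.25 rad |

- **Bystanders:** the green cup and the honey jar stand where they did, as far as the cameras can tell.
- **Reported height was off:** the fingertips sat about 32 mm above the reported TCP. The first grasp closed above the dish without touching it, so I corrected for the offset from then on.
- **Camera disagreement:** the cameras differed from each other by 2–5 mm, and up to about 8 mm for the green cup. For the dish and the lid I corrected the offset just before setting down.
- **Checks that failed:** in the last round the spoon was not detected, so its figures come from the check just after I laid it down. The final picture shows it lying there correctly. The dish and coaster fits were poor because they were mostly covered.

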